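# Kit two wheel jobs from the van's stock

### The arm

A 7-joint arm with a two-finger parallel gripper is mounted at the origin on the work surface. World frame = base frame: x ahead of the robot, y to its left, z up, the work surface at z = 0. Lengths are in m, angles in degrees, forces in N, time in s.
With the tool pointing down it reaches from about 0.4 to 0.875 m from the base axis. Payload 19.3 kg.
Tool frame: the origin (TCP) lies between the finger pads; the fingertips stand 19 mm ahead of it and the grasp point (between the pads) is the TCP; z points along the fingers, y is the line along which they close (so a half turn about z gives the same grasp; the last joint's range is limited). The gripper opens to 85 mm and grips with 20 to 120 N. Pads are 22 mm wide; open, the fingers measure 114 mm over their backs; the gripper's body (76 mm by 85 mm) begins 54 mm behind the grasp point. The pads swing forward as they close: fully open they stand 13 mm farther back than shut.
Start: joints at [-4.022, 29.874, -2.08, 91.645, 1.215, 58.505, -6.463], TCP at [0.625, -0, 0.25] pointing down, gripper open.
Joint ranges: [-166.77, 166.77], [-17.47, 122.26], [-85.68, 81.53], [9.62, 139.38], [-72.42, 252.41], [9.2, 110.78], [-144.41, 144.41]. Speed limits (degrees/s): [108.29, 108.29, 136.94, 136.94, 172.46, 172.46, 172.46].

### API

Orientations are given as [roll, pitch, yaw] about the fixed x, y, z axes, in that order (R = Rz(yaw) Ry(pitch) Rx(roll)).
In Python, from plant import state, get_image, finish_job gives the robot as it stands.
- The arm moves only by the tool arm_command, never from a script. Its argument "increments" is a list of rows, each a list of 6 numbers: the shift along the tool's x, y, z in cm, then the turn, a rotation vector about the tool's x, y, z in degrees. In form: [[x, y, z, wx, wy, wz], ...]. A call has exactly 5 rows; each row is the pose to reach, as a shift and turn from the pose commanded when the call began, along the tool's axes at that moment; what a row does not reach only later rows make up. A row lasts 1/10 s, in which the tool goes at most 50 mm and 8.59 degrees, less where a joint would pass 70% of its speed; a pose out of reach is approached as far as the arm can. A call with a gripper value outside its range is refused whole. "jaw" is the finger opening in cm, from 0 to 8.54, set as the call begins (left out, the last holds). The fingers move at their own pace and stop on an object; "newtons" is the grip in N (left out, the last holds). Time passes only in rows, so rows that repeat a pose let the fingers close, or fill a call up. It gives the time, the measured TCP pose, the force, the opening and the grip force at its end, in the units of the state.
- state(): the state, without advancing time (a new reading comes with each control period).
- get_image(name): name is "scene" or "side" or "wrist"; returns a dict with "color" (420x560x3 uint8, blue, green, red), "z_map" (420x560 float32, m along the optical axis (not along the pixel's ray), 0 where there is no reading), "K" (3x3 intrinsics, pixels), "k1" (the pictures are not rectified: a ray, as slopes to the right and down, at radius r is drawn at 1 + k1 r^2 times it, then the intrinsics apply), "view" (4x4, takes a point from world to camera coordinates). Camera axes: x right, y up, looking along -z (the intrinsics and any distortion apply to the point x, -y, -z); pixel columns grow to the right and rows downward; lengths in m; the calibration is good to about 2 mm. A picture is of the moment at which its call begins.
- finish_job(): hands the job in; it is judged then, once.
The state is a dict: "time": time; "joint_positions": joint angles; "joint_velocities": joint speeds; "effort": joint torques, N m; "eef_pos": TCP position; "tcp_rot": TCP orientation; "wrist_force": force on the tool from outside, world axes, zero at the start; "moment": the same for the moment, N m; "width": finger opening in m; "finger_force": force on a finger pad.
Only numpy, scipy, OpenCV 4.12 (cv2) and the standard library are available. Lean on these libraries where they do the work, as an engineer would, in place of code of your own. Each camera call takes 0.05 s, during which the arm holds its last target. There are 200 camera calls.

### The job

Make up the kits for two wheel jobs from the stock standing on the bench: the yellow-sleeved socket and the white tub with the orange lid go in the blue tray; the red-sleeved socket, the cardboard carton and the bare steel locking-nut key go in the grey tray. Stand each thing upright on the tray floor, one to a compartment (any compartment of its tray). Leave the green-sleeved socket and the spray can standing where they are.

Things in the scene. Friction and masses are not known exactly. Their poses are not given: they have to be found in the camera images.
- tray_blue: fixed, open blue plastic kit tray with two square compartments in a row along its x axis. Outside 152 mm along x by 78 mm along y, 15 mm tall; floor 4 mm thick, outer walls and dividers 4 mm thick and all 15 mm tall; each compartment is 70 x 70 mm inside, their centres at x = -37 and +37 mm, y = 0. The origin is the centre of its underside, on the bench top; z is up. It lies to the robot's left or right, turned by up to 0.28 rad.
- tray_grey: fixed, open light grey painted metal kit tray with three square compartments in a row along its x axis. Outside 226 mm along x by 78 mm along y, 15 mm tall; floor 4 mm thick, outer walls and dividers 4 mm thick and all 15 mm tall; each compartment is 70 x 70 mm inside, their centres at x = -74, 0 and +74 mm, y = 0. The origin is the centre of its underside, on the bench top; z is up. It lies to the robot's left or right, turned by up to 0.28 rad.
- socket_yellow_mid (a point): wheel-nut impact socket standing upright: a black steel cylinder 80 mm tall in a bright yellow plastic sleeve 36 mm in diameter (sleeve from 8 to 74 mm up; bare steel 29 mm in diameter below it and 25 mm above it). This point is its centre, half-way up (40 mm above its foot); z is up along its axis. About 0.22 kg.
- socket_red_mid (a point): wheel-nut impact socket standing upright: a black steel cylinder 80 mm tall in a bright red plastic sleeve 36 mm in diameter (sleeve from 8 to 74 mm up; bare steel 29 mm in diameter below it and 25 mm above it). This point is its centre, half-way up (40 mm above its foot); z is up along its axis. About 0.22 kg.
- tub_mid (a point): round white tub of tyre-repair patches with an orange screw lid and an orange band round its side, upright: 70 mm tall, body 48 mm and lid (the top 14 mm) 50 mm in diameter, about 0.12 kg. This point is its centre, 35 mm above its foot; z is up.
- carton_mid (a point): small upright brown cardboard carton of valves with a white paper strip over its top: 40 mm along its x, 50 mm along its y, 70 mm tall, about 0.13 kg, rigid. This point is its centre, 35 mm above its foot; z is up. It may stand at any yaw.
- key_mid (a point): locking-wheel-nut key, bare bright steel, a stepped cylinder standing upright: 32 mm in diameter for the lower 44 mm, 22 mm in diameter for the upper 22 mm, 66 mm tall in all, about 0.2 kg. This point is its centre, half-way up (33 mm above its foot); z is up.
- socket_green_mid (a point): wheel-nut impact socket standing upright: a black steel cylinder 80 mm tall in a bright green plastic sleeve 36 mm in diameter (sleeve from 8 to 74 mm up; bare steel 29 mm in diameter below it and 25 mm above it). This point is its centre, half-way up (40 mm above its foot); z is up along its axis. It is not wanted and stays where it stands.
- can_mid (a point): small silver spray can with a blue band round its side and a black cap, upright: 44 mm in diameter, 90 mm tall. This point is its centre, 45 mm above its foot; z is up. It is not wanted and stays where it stands.
There are look-alikes about, which are no part of the job. What is shaped like the part that bears socket_red_mid but purple is not meant. Leave any purple look-alike of the part that bears socket_yellow_mid alone.

How it is judged:
By the outcome, as a careful person would: the job done as asked, in the order asked, and still so for the second after the job is handed in, with the robot touching nothing.
It also fails if it takes over 138 s, if anything falls off the work surface, if the arm or the gripper's body presses on something with over 40 N, if the wrist force passes 120 N, or if a joint passes its speed limit or range.

## Working session

There is one attempt and no reset: what is moved stays moved. The work goes in short steps, Python scripts to look and compute and a tool call to move; the robot and the scene stay as the last step left them, time stands still between calls to the robot, and variables do not carry over. Pictures are saved under pics/ and viewed, at most 14 in all, crops included, and the job is handed in when it is done.

Besides the shell and the picture viewer there is one more tool, called after ">>>" as a command line: name --pt "numbers of a row" for each row, then --argument value for the rest. arm_command: Moves the arm, as the interface text tells. Its arguments: {"type":"object","properties":{"increments":{"type":"array"},"jaw":{"type":"number"},"newtons":{"type":"number"}},"required":["increments"]}

```bash
mkdir -p pics; ls; cat > h.py <<'E'
import numpy as np, cv2
from plant import state, get_image, finish_job
def ray(im,uv):
    uv=np.array(uv,float).reshape(-1,1,2); K=np.array(im["K"])
    d=np.array([im["k1"],0,0,0,0],float)
    n=cv2.undistortPoints(uv,K,d).reshape(-1,2)
    V=np.array(im["view"]); R=V[:3,:3]; o=-R.T@V[:3,3]
    return o,np.c_[n[:,0],-n[:,1],-np.ones(len(n))]@R   # unit depth dirs
def onplane(im,uv,z):
    o,d=ray(im,uv); return o+d*((z-o[2])/d[:,2])[:,None]
def cloud(im):
    h,w=im["z_map"].shape; v,u=np.mgrid[:h,:w]
    o,d=ray(im,np.c_[u.ravel(),v.ravel()]); P=o+d*im["z_map"].reshape(-1,1)
    return P.reshape(h,w,3)
E
python3 - <<'E'
from h import *
import pickle
ims={n:get_image(n) for n in("scene","side","wrist")}
pickle.dump(ims,open("ims0.pkl","wb"))
for n in ims: 
    cv2.imwrite(f"pics/{n}0.png",ims[n]["color"]); o,_=ray(ims[n],[280,210]);print(n,o,ims[n]["k1"],(ims[n]["z_map"]>0).mean())
s=state();print({k:s[k] for k in("time","eef_pos","tcp_rot","width","wrist_force")})
E
```

```text
pics
scene [1.18033385 0.27552054 0.61322713] -0.03909757881956084 0.9956079931972789
side [0.07895548 0.54821598 0.64252298] -0.14962152640030932 0.995812074829932
wrist [0.62527547 0.08125524 0.37297872] -0.04906259473499516 0.9960374149659864
{'time': 0.15, 'eef_pos': array([ 6.24749541e-01, -1.24050961e-05,  2.49882278e-01]), 'tcp_rot': array([-1.79950735e+02,  3.38537913e-03,  8.99995726e+01]), 'width': 0.08517535510320155, 'wrist_force': array([-0.58757047, -0.2483951 ,  1.1461152 ])}
```

View pics/scene0.png

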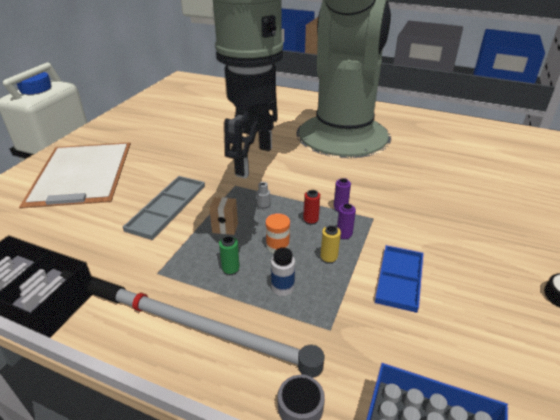

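View pics/side0.png

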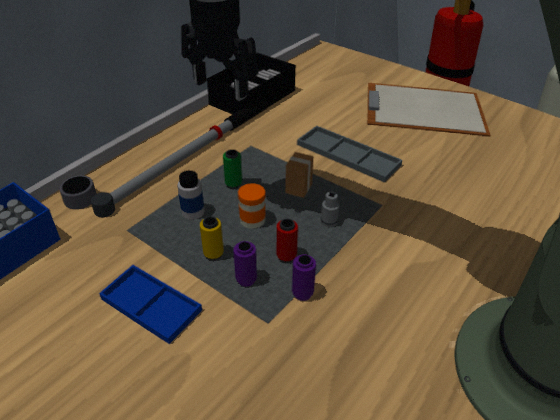

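The scene picture shows the key at (263,195), red at (312,207), yellow at (330,244), tub at (278,232) and carton at (224,217). Green is at (230,255), the can at (283,270), and two purple look-alikes at (343,195) and (346,221). The grey tray is at (165,207) and the blue tray at (401,277).

The side picture shows the same layout: yellow (212,238), red (287,240), purples (245,263) and (303,276), key (331,208), can (191,195).

What could be mistaken:
- **Red or yellow:** the two purples, green, and the red fire extinguisher, band and ring in the background.
- **Key:** the can, which has a blue band.
- **Tub:** nothing similar.

```bash
cat > meas.py <<'E'
from h import *
from scipy.optimize import least_squares
def circ(P,r):
    f=lambda c:np.hypot(P[:,0]-c[0],P[:,1]-c[1])-r
    return least_squares(f,P[:,:2].mean(0),loss="soft_l1",f_scale=.002)
def clusters(ims,names=("scene","side"),zmin=.02,zmax=.13):
    A=[];C=[];I=[]
    for k,n in enumerate(names):
        P=cloud(ims[n]); m=(P[...,2]>zmin)&(P[...,2]<zmax)&(ims[n]["z_map"]>0)&(P[...,0]>.35)&(P[...,0]<.9)&(abs(P[...,1])<.4)
        A.append(P[m]);C.append(ims[n]["color"][m]);I.append(np.full(m.sum(),k))
    A=np.vstack(A);C=np.vstack(C);I=np.hstack(I)
    g=.002; q=np.zeros((300,400),np.uint8); ij=((A[:,:2]-[.35,-.4])/g).astype(int)
    cnt=np.zeros(q.shape);np.add.at(cnt,(ij[:,0],ij[:,1]),1)
    q=cv2.morphologyEx((cnt>1).astype(np.uint8),cv2.MORPH_CLOSE,np.ones((3,3),np.uint8))
    n,l=cv2.connectedComponents(q); L=l[ij[:,0],ij[:,1]]
    return [(A[L==k],C[L==k],I[L==k]) for k in range(1,n) if (L==k).sum()>60]
if __name__=="__main__":
    import pickle; ims=pickle.load(open("ims0.pkl","rb"))
    for P,C,I in clusters(ims):
        zt=np.percentile(P[:,2],99)
        out=[]
        for k in(0,1):
            Q=P[I==k]; Q=Q[(Q[:,2]>.02)&(Q[:,2]<.04)] if zt<.078 else Q[(Q[:,2]>.02)&(Q[:,2]<.07)]
            out.append(np.round([circ(Q,.018).x for _ in [0]][0],4) if len(Q)>20 else None)
        print(len(P),"top %.3f"%zt,"bgr",np.median(C,0),"min",P.min(0).round(3)[:2],"max",P.max(0).round(3)[:2],"r18 fits",out)
E
python3 meas.py
python3 - <<'E'
from h import *
import pickle
ims=pickle.load(open("ims0.pkl","rb"))
c=ims["scene"]["color"][170:320,120:440]; cv2.imwrite("pics/crop0.png",cv2.resize(c,None,fx=2.5,fy=2.5))
for n in("scene","side"):
    P=cloud(ims[n]); hsv=cv2.cvtColor(ims[n]["color"],cv2.COLOR_BGR2HSV)
    bl=(hsv[...,0]>100)&(hsv[...,0]<125)&(hsv[...,1]>170)
    box=(P[...,0]>.35)&(P[...,0]<.9)&(abs(P[...,1])<.45)
    for nm,m in(("blue",bl&box&(P[...,2]>.001)&(P[...,2]<.02)),("grey",box&(P[...,1]<-.12)&(P[...,2]>.0075)&(P[...,2]<.02))):
        k,l,st,_=cv2.connectedComponentsWithStats(m.astype(np.uint8)); 
        for j in np.argsort(-st[1:,4])[:2]+1:
            Q=P[l==j]; (cx,cy),(a,b),t=cv2.minAreaRect((Q[:,:2]*1000).astype(np.float32)); print(n,nm,len(Q),round(cx,1),round(cy,1),round(a,1),round(b,1),round(t,2),"z",np.percentile(Q[:,2],[5,50,95]).round(4))
E
```

```text
1188 top 0.082 bgr [54. 16. 39.] min [0.356 0.08 ] max [0.395 0.119] r18 fits [array([0.3744, 0.0972]), array([0.3748, 0.0991])]
634 top 0.068 bgr [64.  63.5 61.5] min [ 0.421 -0.085] max [ 0.455 -0.055] r18 fits [array([ 0.4352, -0.0763]), array([ 0.4391, -0.0752])]
1129 top 0.082 bgr [12. 12. 64.] min [0.426 0.033] max [0.466 0.068] r18 fits [array([0.4454, 0.0471]), array([0.4449, 0.0483])]
1243 top 0.082 bgr [55. 17. 41.] min [0.446 0.115] max [0.487 0.152] r18 fits [array([0.4655, 0.1317]), array([0.4651, 0.1328])]
1529 top 0.072 bgr [49. 61. 66.] min [ 0.515 -0.149] max [ 0.57 -0.09] r18 fits [array([ 0.5469, -0.1165]), array([ 0.5365, -0.1132])]
1578 top 0.072 bgr [ 43.  69. 158.] min [ 0.527 -0.013] max [0.58  0.038] r18 fits [array([0.5606, 0.013 ]), array([0.5482, 0.017 ])]
1251 top 0.082 bgr [17. 65. 81.] min [0.529 0.106] max [0.57  0.143] r18 fits [array([0.549 , 0.1225]), array([0.5488, 0.1235])]
1079 top 0.083 bgr [33. 52. 29.] min [ 0.635 -0.066] max [ 0.675 -0.028] r18 fits [array([ 0.655 , -0.0491]), array([ 0.6546, -0.0482])]
1730 top 0.092 bgr [51. 45. 30.] min [0
[... 647 characters left out ...]
.216] r18 fits [array([0.8723, 0.181 ]), array([0.8613, 0.1852])]
72 top 0.057 bgr [52.  51.5 50. ] min [0.866 0.327] max [0.887 0.343] r18 fits [None, None]
scene blue 2208 553.4 268.3 153.1 73.1 4.53 z [0.0025 0.005  0.0151]
scene blue 3 804.4 278.4 1.4 0.7 14.95 z [0.0083 0.0087 0.0127]
scene grey 828 528.3 -287.6 229.0 82.1 0.43 z [0.0081 0.0128 0.016 ]
scene grey 330 835.1 -233.3 60.2 128.1 41.64 z [0.0084 0.0147 0.0195]
side blue 3981 550.5 270.7 154.8 78.9 4.58 z [0.0024 0.0048 0.0156]
side blue 544 800.8 341.0 128.0 7.8 89.12 z [0.0025 0.011  0.0192]
side grey 906 527.1 -284.7 229.0 84.0 0.31 z [0.008  0.0126 0.016 ]
side grey 339 792.0 -285.3 15.2 329.5 2.33 z [0.0087 0.0147 0.0195]
```

View pics/crop0.png

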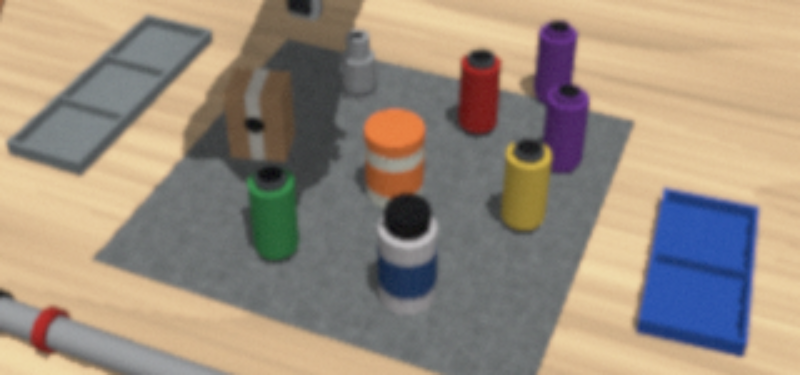

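View pics/wrist0.png

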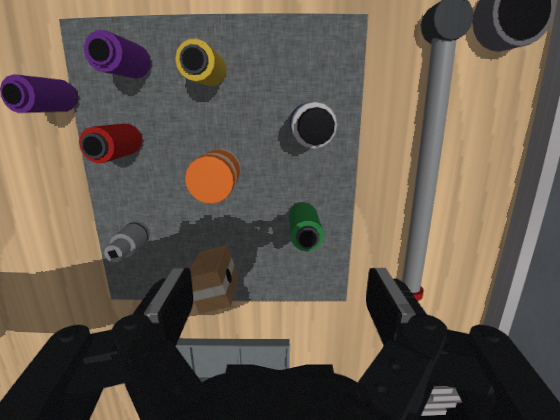

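The crop confirms the choices: yellow sleeve at (526,185), red sleeve at (480,92), and the plain steel stepped key at (359,63), which has no blue band. The tub is at (394,155) and the carton at (258,115). Purples, green and the can are clearly separate. The wrist view agrees with this layout.

Next I refine the tub, key and carton.

```bash
python3 - <<'E'
from meas import *
import pickle
ims=pickle.load(open("ims0.pkl","rb"))
N=("scene","side","wrist")
def near(c,r,z0,z1,n):
    P=cloud(ims[n]);m=(np.hypot(P[...,0]-c[0],P[...,1]-c[1])<r)&(P[...,2]>z0)&(P[...,2]<z1);return P[m]
for nm,c,r,z0,z1 in(("yellow",(.549,.123),.018,.02,.07),("red",(.445,.0477),.018,.02,.07),("tub",(.555,.013),.0245,.015,.066),("key",(.438,-.072),.016,.008,.04),("can",(.66,.068),.022,.02,.07),("green",(.655,-.0487),.018,.02,.07)):
    Q=[near(c,.04,z0,z1,n) for n in N]
    print(nm,[circ(q,r).x.round(4) if len(q)>20 else None for q in Q],"both",circ(np.vstack(Q[:2]),r).x.round(4), "free r",end=" ")
    A=np.vstack(Q[:2]); f=least_squares(lambda p:np.hypot(A[:,0]-p[0],A[:,1]-p[1])-p[2],[*c,r],loss="soft_l1",f_scale=.002);print(f.x.round(4))
for n in N:
    q=near((.542,-.119),.05,.066,.08,n); print("carton top",n,len(q),cv2.minAreaRect((q[:,:2]*1000).astype(np.float32)) if len(q)>5 else 0)
A=np.vstack([near((.542,-.119),.05,.01,.08,n) for n in N]);print("carton all",cv2.minAreaRect((A[:,:2]*1000).astype(np.float32)))
E
```

```text
yellow [array([0.549 , 0.1225]), array([0.5488, 0.1235]), array([0.5485, 0.1236])] both [0.5488 0.1232] free r [0.5488 0.123  0.0182]
red [array([0.4454, 0.0471]), array([0.4448, 0.0483]), array([0.4445, 0.0483])] both [0.445 0.048] free r [0.445  0.0477 0.0183]
tub [array([0.5535, 0.0103]), array([0.5532, 0.0112]), array([0.5531, 0.0117])] both [0.5532 0.0109] free r [0.5532 0.0108 0.0247]
key [array([ 0.4372, -0.075 ]), array([ 0.4378, -0.073 ]), array([ 0.4362, -0.0741])] both [ 0.4373 -0.0736] free r [ 0.4374 -0.0735  0.0159]
can [array([0.659 , 0.0647]), array([0.6582, 0.066 ]), array([0.6584, 0.0654])] both [0.6585 0.0656] free r [0.6584 0.0652 0.0224]
green [array([ 0.6551, -0.0491]), array([ 0.6546, -0.0482]), array([ 0.6548, -0.048 ])] both [ 0.6547 -0.0485] free r [ 0.6547 -0.0487  0.0182]
carton top scene 283 ((543.1661376953125, -121.5647964477539), (42.38279342651367, 49.95817947387695), 15.308821678161621)
carton top side 333 ((541.24072265625, -120.41695404052734), (40.180667877197266, 52.50345230102539), 14.894657135009766)
carton top wrist 1233 ((541.9739990234375, -120.43817138671875), (40.41911315917969, 50.613441467285156), 14.173306465148926)
carton all ((542.7609252929688, -119.03202056884766), (45.61310577392578, 55.652217864990234), 14.327388763427734)
```

>>> arm_command --pt "2.46 -1.52 1 0 0 8.4" --pt "4.92 -3.04 2 0 0 16.8" --pt "7.38 -4.56 3 0 0 25.2" --pt "9.84 -6.08 4 0 0 33.6" --pt "12.3 -7.6 5 0 0 42" --jaw 5.8 --newtons 40

```text
time: 0.65
eef_pos: [0.5482, 0.1238, 0.1998]
tcp_rot: [-180.0, 0.0, 47.6]
wrist_force: [-0.1, 0.6, -0.1]
width: 0.058
finger_force: 0.0
```

>>> arm_command --pt "0 0 0 0 0 8.4" --pt "0 0 0 0 0 16.8" --pt "0 0 0 0 0 25.2" --pt "0 0 0 0 0 33.6" --pt "0 0 0 0 0 42"

```text
time: 1.15
eef_pos: [0.5489, 0.123, 0.2001]
tcp_rot: [180.0, 0.0, 5.7]
wrist_force: [0.9, -0.3, 0.2]
width: 0.0581
finger_force: 0.0
```

>>> arm_command --pt "0 0 2 0 0 6" --pt "0 0 4 0 0 6" --pt "0 0 6 0 0 6" --pt "0 0 7 0 0 6" --pt "0 0 7 0 0 6"

```text
time: 1.65
eef_pos: [0.5484, 0.1228, 0.1292]
tcp_rot: [180.0, 0.1, -0.0]
wrist_force: [-1.6, 0.3, 0.1]
width: 0.0579
finger_force: 0.0
```

```bash
cat > st.py <<'E'
from h import *
np.set_printoptions(suppress=True)
s=state();print([ (k,np.round(s[k],4)) for k in("time","eef_pos","tcp_rot","width","finger_force","wrist_force","joint_positions")])
E
python3 st.py
```

```text
[('time', np.float64(1.65)), ('eef_pos', array([0.5484, 0.1228, 0.1292])), ('tcp_rot', array([179.9573,   0.1158,  -0.0026])), ('width', np.float64(0.0579)), ('finger_force', np.float64(0.0)), ('wrist_force', array([-1.6005,  0.3064,  0.1128])), ('joint_positions', array([-30.5324,  34.7266,  16.7381, 107.6876, -14.8335,  39.8151,
       -95.1323]))]
```

>>> arm_command --pt "0 0 2 0 0 0" --pt "0 0 4 0 0 0" --pt "0 0 6 0 0 0" --pt "0 0 7.5 0 0 0" --pt "0 0 8 0 0 0"

```text
time: 2.15
eef_pos: [0.5488, 0.1229, 0.0496]
tcp_rot: [180.0, 0.1, -0.0]
wrist_force: [0.7, -0.6, 0.2]
width: 0.058
finger_force: 0.0
```

>>> arm_command --pt "0 0 0 0 0 0" --pt "0 0 0 0 0 0" --pt "0 0 0 0 0 0" --pt "0 0 0 0 0 0" --pt "0 0 0 0 0 0" --jaw 2.5 --newtons 40

```text
time: 2.65
eef_pos: [0.5494, 0.1231, 0.051]
tcp_rot: [-180.0, -0.1, 0.0]
wrist_force: [-1.1, 0.8, 8.2]
width: 0.035
finger_force: 40.5
```

>>> arm_command --pt "0 0 0 0 0 0" --pt "0 0 -0.3 0 0 0" --pt "0 0 -1 0 0 0" --pt "0 0 -2 0 0 0" --pt "0 0 -3 0 0 0"

```text
time: 3.15
eef_pos: [0.549, 0.123, 0.0813]
tcp_rot: [-180.0, -0.0, -0.0]
wrist_force: [-0.5, 1.5, -1.6]
width: 0.035
finger_force: 40.0
```

>>> arm_command --pt "0.4 -2 -1 0 0 0" --pt "1.4 -5.5 -2 0 0 0" --pt "2.6 -9.5 -2 0 0 0" --pt "3.5 -13 -2 0 0 0" --pt "4 -14.9 -2 0 0 0"

```text
time: 3.65
eef_pos: [0.589, 0.2758, 0.1011]
tcp_rot: [-179.9, -0.0, 0.2]
wrist_force: [-0.1, -0.7, -2.3]
width: 0.0353
finger_force: 40.2
```

>>> arm_command --pt "0 0 0.5 0 0 0" --pt "0 0 2 0 0 0" --pt "0 0 3.5 0 0 0" --pt "0 0 4.2 0 0 0" --pt "0 0 4.5 0 0 0"

```text
time: 4.15
eef_pos: [0.5888, 0.2708, 0.0548]
tcp_rot: [179.9, 0.1, -0.1]
wrist_force: [-8.7, -0.3, 28.1]
width: 0.0352
finger_force: 42.9
```

```bash
python3 st.py; python3 - <<'E'
from h import *
for n in ("scene","side"):
    im=get_image(n); cv2.imwrite(f"pics/{n}_y.png",im["color"])
a=cv2.imread("pics/scene_y.png")[200:350,340:460]; b=cv2.imread("pics/side_y.png")[220:370,80:230]
cv2.imwrite("pics/y.png",cv2.resize(np.hstack([a,b]),None,fx=2.8,fy=2.8))
E
```

```text
[('time', np.float64(4.15)), ('eef_pos', array([0.5888, 0.2708, 0.0548])), ('tcp_rot', array([179.948 ,   0.0806,  -0.0688])), ('width', np.float64(0.0352)), ('finger_force', np.float64(42.9295)), ('wrist_force', array([-8.7371, -0.3208, 28.1497])), ('joint_positions', array([ -39.9034,   47.221 ,   15.5505,   95.5623,  -17.9039,   39.7724,
       -105.3056]))]
```

View pics/y.png

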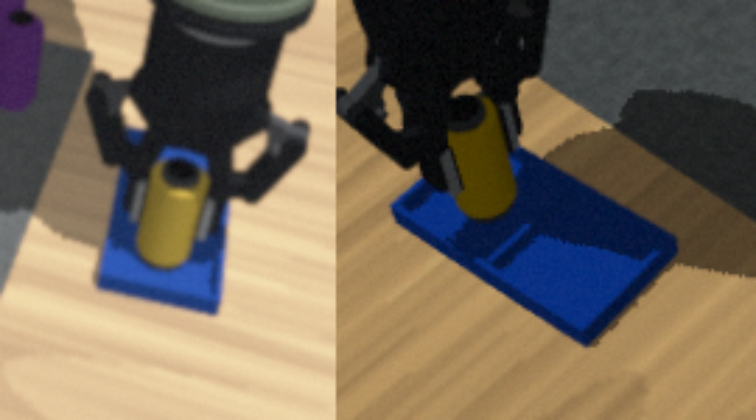

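The yellow socket stands inside the far blue compartment (left view about (170,215), right view about (485,165)). A 28 N contact force shows it is on the floor, so I release it and go for the tub.

>>> arm_command --pt "0 0 -0.1 0 0 0" --pt "0 0 -0.1 0 0 0" --pt "0 0 -0.1 0 0 0" --pt "0 0 -0.1 0 0 0" --pt "0 0 -0.1 0 0 0"

```text
time: 4.75
eef_pos: [0.589, 0.272, 0.0563]
tcp_rot: [180.0, 0.0, -0.0]
wrist_force: [1.0, 0.5, -3.3]
width: 0.0351
finger_force: 40.2
```

>>> arm_command --pt "0 0 0 0 0 0" --pt "0 0 0 0 0 0" --pt "0 0 0 0 0 0" --pt "0 0 0 0 0 0" --pt "0 0 0 0 0 0" --jaw 5.8

```text
time: 5.25
eef_pos: [0.589, 0.272, 0.0563]
tcp_rot: [-180.0, 0.0, -0.0]
wrist_force: [1.2, 0.5, -0.2]
width: 0.0582
finger_force: 0.0
```

>>> arm_command --pt "0 0 -1 0 0 0" --pt "0 0 -3 0 0 0" --pt "0 0 -6 0 0 0" --pt "0 0 -9 0 0 0" --pt "0 0 -11 0 0 0"

```text
time: 5.75
eef_pos: [0.5896, 0.2721, 0.1692]
tcp_rot: [-179.9, -0.1, -0.0]
wrist_force: [-0.1, 0.2, 0.1]
width: 0.0584
finger_force: 0.0
```

```bash
python3 st.py; cat > chk.py <<'E'
from meas import *
import sys
def near(ims,c,r,z0,z1):
    o=[]
    for im in ims:
        P=cloud(im);m=(np.hypot(P[...,0]-c[0],P[...,1]-c[1])<r)&(P[...,2]>z0)&(P[...,2]<z1);o.append(P[m])
    return np.vstack(o)
a=list(map(float,sys.argv[1:]))  # x y radius z0 z1 ztop
ims=[get_image("scene"),get_image("side")]
Q=near(ims,a[:2],.034,a[3],a[4]); print(len(Q),"centre",circ(Q,a[2]).x.round(4))
for z0 in np.arange(a[3],a[4],.01):
    q=Q[(Q[:,2]>=z0)&(Q[:,2]<z0+.01)]
    if len(q)>20: print(round(z0,3),circ(q,a[2]).x.round(4),len(q))
T=near(ims,a[:2],.034,.03,.2);print("top",np.percentile(T[:,2],99).round(4))
E
python3 chk.py .589 .272 .018 .025 .065
```

```text
[('time', np.float64(5.75)), ('eef_pos', array([0.5896, 0.2721, 0.1692])), ('tcp_rot', array([-179.9382,   -0.1106,   -0.0183])), ('width', np.float64(0.0584)), ('finger_force', np.float64(0.0)), ('wrist_force', array([-0.0647,  0.2333,  0.0503])), ('joint_positions', array([ -42.1636,   38.6297,   19.006 ,   92.7215,  -15.156 ,   51.0704,
       -107.4883]))]
707 centre [0.5879 0.2723]
0.025 [0.5879 0.2724] 163
0.035 [0.5879 0.2723] 185
0.045 [0.5879 0.2722] 177
0.055 [0.5878 0.2722] 182
top 0.196
```

>>> arm_command --pt "-0.4 3 0 0 0 0" --pt "-1 7 0 0 0 0" --pt "-1.6 11.5 0 0 0 0" --pt "-2.2 16 0 0 0 0" --pt "-2.8 20.1 0 0 0 0" --jaw 7.2

```text
time: 6.35
eef_pos: [0.5603, 0.0689, 0.1664]
tcp_rot: [180.0, 0.0, -0.0]
wrist_force: [0.8, -0.5, -0.2]
width: 0.0722
finger_force: 0.0
```

>>> arm_command --pt "-0.5 3.5 0 0 0 0" --pt "-0.8 5.5 1 0 0 0" --pt "-0.8 6 2.5 0 0 0" --pt "-0.8 6 4 0 0 0" --pt "-0.8 6 5 0 0 0"

```text
time: 6.85
eef_pos: [0.5526, 0.0107, 0.1155]
tcp_rot: [180.0, 0.0, -0.0]
wrist_force: [0.1, 0.3, 0.8]
width: 0.0719
finger_force: 0.0
```

>>> arm_command --pt "0 0 1 0 0 0" --pt "0 0 3 0 0 0" --pt "0 0 5.5 0 0 0" --pt "0 0 7.3 0 0 0" --pt "0 0 8 0 0 0"

```text
time: 7.35
eef_pos: [0.5523, 0.0112, 0.0348]
tcp_rot: [180.0, 0.1, 0.0]
wrist_force: [0.1, -0.4, 0.3]
width: 0.0718
finger_force: 0.0
```

>>> arm_command --pt "0 0 0 0 0 0" --pt "0 0 0 0 0 0" --pt "0 0 0 0 0 0" --pt "0 0 0 0 0 0" --pt "0 0 0 0 0 0" --jaw 4 --newtons 35

```text
time: 7.85
eef_pos: [0.5533, 0.0111, 0.0368]
tcp_rot: [-180.0, -0.0, 0.0]
wrist_force: [-0.1, 1.0, 4.7]
width: 0.0478
finger_force: 35.8
```

>>> arm_command --pt "0 0 0 0 0 0" --pt "0 0 -0.3 0 0 0" --pt "0 0 -1 0 0 0" --pt "0 0 -2 0 0 0" --pt "0 0 -4 0 0 0"

```text
time: 8.35
eef_pos: [0.5524, 0.0108, 0.0766]
tcp_rot: [180.0, 0.1, -0.0]
wrist_force: [-0.1, 0.1, -0.2]
width: 0.0474
finger_force: 36.2
```

>>> arm_command --pt "0 0 -3 0 0 0" --pt "-0.3 -2 -6 0 0 0" --pt "-1 -6 -8 0 0 0" --pt "-1.8 -10.5 -8.4 0 0 0" --pt "-2.6 -15 -8.4 0 0 0"

```text
time: 8.85
eef_pos: [0.527, 0.1626, 0.1623]
tcp_rot: [-179.9, -0.1, -0.0]
wrist_force: [1.3, 0.2, -1.5]
width: 0.0478
finger_force: 36.3
```

>>> arm_command --pt "-0.6 -4 0 0 0 0" --pt "-1 -7.5 0 0 0 0" --pt "-1.2 -9.8 1 0 0 0" --pt "-1.2 -10.5 3 0 0 0" --pt "-1.2 -10.5 5 0 0 0"

```text
time: 9.35
eef_pos: [0.5147, 0.2679, 0.1106]
tcp_rot: [-179.9, -0.1, 0.1]
wrist_force: [-0.5, -0.4, -0.6]
width: 0.0476
finger_force: 36.3
```

>>> arm_command --pt "0 0 2 0 0 0" --pt "0 0 4.5 0 0 0" --pt "0 0 6 0 0 0" --pt "0 0 6.6 0 0 0" --pt "0 0 6.9 0 0 0"

```text
time: 9.85
eef_pos: [0.5151, 0.2659, 0.0415]
tcp_rot: [180.0, -0.0, -0.0]
wrist_force: [-0.6, 0.7, -1.5]
width: 0.0478
finger_force: 36.3
```

>>> arm_command --pt "0 0 0 0 0 0" --pt "0 0 0 0 0 0" --pt "0 0 0 0 0 0" --pt "0 0 0 0 0 0" --pt "0 0 0 0 0 0"

```text
time: 10.35
eef_pos: [0.5151, 0.2661, 0.0416]
tcp_rot: [-180.0, -0.0, -0.0]
wrist_force: [0.2, -0.1, -1.3]
width: 0.0478
finger_force: 36.3
```

```bash
python3 - <<'E'
from h import *
for n in ("scene","side"):
    im=get_image(n); cv2.imwrite(f"pics/{n}_t.png",im["color"])
a=cv2.imread("pics/scene_t.png")[200:350,340:460]; b=cv2.imread("pics/side_t.png")[220:370,80:230]
cv2.imwrite("pics/t.png",cv2.resize(np.hstack([a,b]),None,fx=2.8,fy=2.8))
E
```

```text
(no output)
```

View pics/t.png

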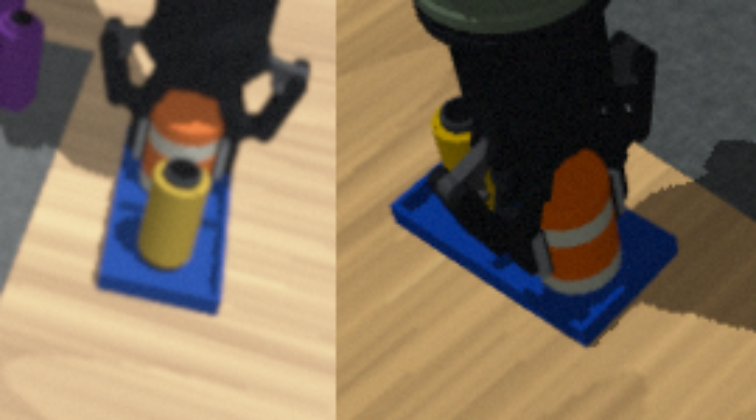

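The tub sits inside the near compartment (right view about (580,225)), beside the upright yellow socket (left view about (175,215)). I release it, check both, and head for the red one.

>>> arm_command --pt "0 0 0.1 0 0 0" --pt "0 0 0.1 0 0 0" --pt "0 0 0.1 0 0 0" --pt "0 0 0.1 0 0 0" --pt "0 0 0.1 0 0 0"

```text
time: 10.95
eef_pos: [0.5151, 0.2662, 0.0407]
tcp_rot: [-180.0, -0.0, 0.0]
wrist_force: [-1.7, 0.9, 7.9]
width: 0.0478
finger_force: 34.7
```

>>> arm_command --pt "0 0 0 0 0 0" --pt "0 0 0 0 0 0" --pt "0 0 0 0 0 0" --pt "0 0 0 0 0 0" --pt "0 0 0 0 0 0" --jaw 6.6

```text
time: 11.45
eef_pos: [0.515, 0.266, 0.0402]
tcp_rot: [180.0, 0.0, 0.0]
wrist_force: [-0.2, 0.6, -0.5]
width: 0.0661
finger_force: 0.0
```

>>> arm_command --pt "0 0 -1 0 0 0" --pt "0 0 -3 0 0 0" --pt "0 0 -6 0 0 0" --pt "0 0 -9.5 0 0 0" --pt "0 0 -13 0 0 0"

```text
time: 11.95
eef_pos: [0.5148, 0.2657, 0.1722]
tcp_rot: [180.0, 0.0, -0.0]
wrist_force: [0.7, -0.1, -0.3]
width: 0.0661
finger_force: 0.0
```

```bash
python3 chk.py .515 .2665 .0245 .02 .065;python3 chk.py .588 .2723 .018 .025 .065; python3 st.py
```

```text
867 centre [0.5152 0.2668]
0.02 [0.5152 0.2671] 147
0.03 [0.5151 0.267 ] 176
0.04 [0.5153 0.2669] 210
0.05 [0.5153 0.2665] 231
0.06 [0.5152 0.2668] 103
top 0.1963
713 centre [0.5879 0.2723]
0.025 [0.5878 0.2722] 176
0.035 [0.5879 0.2723] 174
0.045 [0.5879 0.2722] 180
0.055 [0.5879 0.2723] 183
top 0.0858
[('time', np.float64(12.15)), ('eef_pos', array([0.5152, 0.2662, 0.1715])), ('tcp_rot', array([-179.9281,   -0.0793,   -0.    ])), ('width', np.float64(0.0661)), ('finger_force', np.float64(0.0)), ('wrist_force', array([0.1462, 0.1678, 0.0617])), ('joint_positions', array([ -47.1633,   32.8335,   20.0135,  103.7033,  -14.993 ,   45.9531,
       -109.6186]))]
```

>>> arm_command --pt "-1 3 0 0 0 0" --pt "-2.3 7 0 0 0 0" --pt "-3.6 11 0 0 0 0" --pt "-4.9 15 0 0 0 0" --pt "-6 18.6 0 0 0 0" --jaw 5.6

```text
time: 12.65
eef_pos: [0.4535, 0.0781, 0.1697]
tcp_rot: [180.0, 0.1, -0.0]
wrist_force: [1.2, 0.2, -0.4]
width: 0.0557
finger_force: 0.0
```

>>> arm_command --pt "-0.7 2.2 0 0 0 0" --pt "-1 3.2 0.5 0 0 0" --pt "-1 3.2 2 0 0 0" --pt "-1 3.2 3.5 0 0 0" --pt "-1 3.2 4.2 0 0 0"

```text
time: 13.15
eef_pos: [0.4444, 0.0483, 0.1268]
tcp_rot: [180.0, 0.1, 0.0]
wrist_force: [0.3, 0.1, -0.5]
width: 0.0562
finger_force: 0.0
```

```bash
python3 st.py
```

```text
[('time', np.float64(13.15)), ('eef_pos', array([0.4444, 0.0483, 0.1268])), ('tcp_rot', array([179.9711,   0.116 ,   0.0321])), ('width', np.float64(0.0562)), ('finger_force', np.float64(0.0)), ('wrist_force', array([ 0.3074,  0.0512, -0.4546])), ('joint_positions', array([-28.0233,  27.084 ,  18.318 , 124.4048, -16.2017,  30.833 ,
       -87.5415]))]
```

>>> arm_command --pt "0 0 1.5 0 0 0" --pt "0 0 3.5 0 0 0" --pt "0 0 5.5 0 0 0" --pt "0 0 7 0 0 0" --pt "0 0 7.6 0 0 0"

```text
time: 13.65
eef_pos: [0.4444, 0.0482, 0.0509]
tcp_rot: [180.0, 0.1, 0.0]
wrist_force: [-0.1, -0.1, 0.6]
width: 0.0561
finger_force: 0.0
```

>>> arm_command --pt "0 0 0 0 0 0" --pt "0 0 0 0 0 0" --pt "0 0 0 0 0 0" --pt "0 0 0 0 0 0" --pt "0 0 0 0 0 0" --jaw 2.5 --newtons 40

```text
time: 14.15
eef_pos: [0.4452, 0.0481, 0.0526]
tcp_rot: [-180.0, -0.0, 0.0]
wrist_force: [-0.2, -0.6, -1.3]
width: 0.0351
finger_force: 40.0
```

>>> arm_command --pt "0 0 0 0 0 0" --pt "0 0 -0.3 0 0 0" --pt "0 0 -1.5 0 0 0" --pt "0 0 -3.5 0 0 0" --pt "0 0 -6 0 0 0"

```text
time: 14.65
eef_pos: [0.4446, 0.0478, 0.1133]
tcp_rot: [180.0, 0.1, -0.0]
wrist_force: [-0.3, 0.7, -1.5]
width: 0.035
finger_force: 40.2
```

```bash
python3 st.py
```

```text
[('time', np.float64(14.65)), ('eef_pos', array([0.4446, 0.0478, 0.1133])), ('tcp_rot', array([179.9849,   0.0603,  -0.0238])), ('width', np.float64(0.035)), ('finger_force', np.float64(40.1845)), ('wrist_force', array([-0.274 ,  0.7138, -1.4751])), ('joint_positions', array([-27.3018,  28.5934,  17.5715, 124.8599, -17.4093,  28.8662,
       -86.4231]))]
```

>>> arm_command --pt "0 1 -3 0 0 0" --pt "0.2 4 -6 0 0 0" --pt "0.4 8 -6.8 0 0 0" --pt "0.6 12.5 -6.8 0 0 0" --pt "0.7 17 -6.8 0 0 0"

```text
time: 15.15
eef_pos: [0.452, -0.1234, 0.1817]
tcp_rot: [-180.0, -0.1, 0.0]
wrist_force: [0.3, -0.3, -0.9]
width: 0.0352
finger_force: 40.5
```

>>> arm_command --pt "0 4.5 0 0 0 0" --pt "0.1 8.5 0 0 0 0" --pt "0.2 12 0 0 0 0" --pt "0.2 15 0 0 0 0" --pt "0.2 16.4 0 0 0 0"

```text
time: 15.65
eef_pos: [0.4532, -0.2887, 0.1812]
tcp_rot: [179.9, -0.0, -0.2]
wrist_force: [0.3, 0.5, -2.4]
width: 0.0352
finger_force: 40.5
```

>>> arm_command --pt "0 0 2 0 0 0" --pt "0 0 5 0 0 0" --pt "0 0 8 0 0 0" --pt "0 0 9.5 0 0 0" --pt "0 0 10 0 0 0"

```text
time: 16.15
eef_pos: [0.4534, -0.2852, 0.0794]
tcp_rot: [-179.9, 0.1, 0.0]
wrist_force: [-0.0, -0.6, -2.0]
width: 0.0348
finger_force: 40.4
```

```bash
python3 st.py;  python3 - <<'E'
from h import *
for n in ("scene","side"):
    im=get_image(n); cv2.imwrite(f"pics/{n}_r.png",im["color"])
a=cv2.imread("pics/scene_r.png")[100:260,100:280]; b=cv2.imread("pics/side_r.png")[60:220,260:440]
cv2.imwrite("pics/r.png",cv2.resize(np.hstack([a,b]),None,fx=2.2,fy=2.2))
E
```

```text
[('time', np.float64(16.15)), ('eef_pos', array([ 0.4534, -0.2852,  0.0794])), ('tcp_rot', array([-179.9366,    0.1108,    0.0261])), ('width', np.float64(0.0348)), ('finger_force', np.float64(40.3988)), ('wrist_force', array([-0.0184, -0.5541, -2.0038])), ('joint_positions', array([ 13.4581,  37.9177,  17.1966, 112.9115, -19.979 ,  32.1432,
       -45.662 ]))]
```

View pics/r.png

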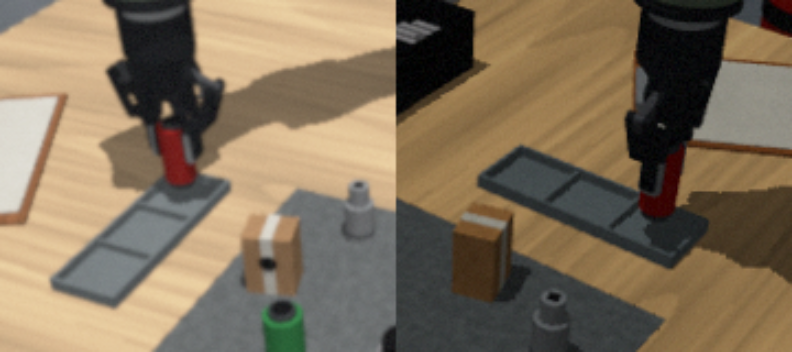

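The red socket hangs over the grey compartment nearest the robot (left view (180,165), right view (660,195)), so I lower and release it.

>>> arm_command --pt "0 0 0.8 0 0 0" --pt "0 0 1.6 0 0 0" --pt "0 0 2.1 0 0 0" --pt "0 0 2.3 0 0 0" --pt "0 0 2.3 0 0 0"

```text
time: 16.75
eef_pos: [0.4539, -0.286, 0.0571]
tcp_rot: [-180.0, 0.0, -0.0]
wrist_force: [-0.4, -0.2, -1.9]
width: 0.0352
finger_force: 40.4
```

>>> arm_command --pt "0 0 0.1 0 0 0" --pt "0 0 0.1 0 0 0" --pt "0 0 0.1 0 0 0" --pt "0 0 0.1 0 0 0" --pt "0 0 0.1 0 0 0"

```text
time: 17.25
eef_pos: [0.4541, -0.2861, 0.0564]
tcp_rot: [180.0, -0.0, -0.0]
wrist_force: [0.0, 0.7, 1.0]
width: 0.035
finger_force: 40.6
```

>>> arm_command --pt "0 0 0 0 0 0" --pt "0 0 0 0 0 0" --pt "0 0 0 0 0 0" --pt "0 0 0 0 0 0" --pt "0 0 0 0 0 0" --jaw 5.6

```text
time: 17.75
eef_pos: [0.454, -0.286, 0.0563]
tcp_rot: [-180.0, 0.0, 0.0]
wrist_force: [-0.7, 0.8, -0.7]
width: 0.056
finger_force: 0.0
```

>>> arm_command --pt "0 0 -1 0 0 0" --pt "0 0 -3 0 0 0" --pt "0 0 -6 0 0 0" --pt "0 0 -9 0 0 0" --pt "0 0 -11.4 0 0 0"

```text
time: 18.25
eef_pos: [0.454, -0.2862, 0.1726]
tcp_rot: [180.0, -0.1, -0.0]
wrist_force: [-0.1, -0.7, -0.6]
width: 0.0562
finger_force: 0.0
```

```bash
python3 chk.py .4537 -.2865 .018 .025 .065; python3 st.py
```

```text
476 centre [ 0.4543 -0.286 ]
0.025 [ 0.454  -0.2859] 114
0.035 [ 0.4543 -0.2858] 123
0.045 [ 0.4544 -0.2861] 123
0.055 [ 0.4545 -0.2861] 116
top 0.1982
[('time', np.float64(18.35)), ('eef_pos', array([ 0.4551, -0.2867,  0.1738])), ('tcp_rot', array([179.8961,  -0.2537,  -0.013 ])), ('width', np.float64(0.0559)), ('finger_force', np.float64(0.0)), ('wrist_force', array([ 0.1377, -0.4633,  0.0483])), ('joint_positions', array([  9.6711,  29.4788,  22.2481, 110.0987, -15.8693,  43.1148,
       -49.0688]))]
```

>>> arm_command --pt "1 -2 0 0 0 -3" --pt "3 -5.5 0 0 0 -6" --pt "5.2 -9.7 0 0 0 -9" --pt "7.2 -13.5 0 0 0 -12" --pt "8.8 -16.5 0 0 0 -14.3" --jaw 6.9

```text
time: 18.85
eef_pos: [0.5427, -0.1184, 0.1702]
tcp_rot: [-180.0, 0.0, 14.5]
wrist_force: [0.0, -0.8, 0.3]
width: 0.069
finger_force: 0.0
```

>>> arm_command --pt "0 0 1 0 0 0" --pt "0 0 3 0 0 0" --pt "0 0 4.5 0 0 0" --pt "0 0 5 0 0 0" --pt "0 0 5 0 0 0"

```text
time: 19.35
eef_pos: [0.5414, -0.1215, 0.1198]
tcp_rot: [-180.0, 0.1, 14.2]
wrist_force: [1.0, 0.5, -0.7]
width: 0.069
finger_force: 0.0
```

```bash
python3 st.py; python3 - <<'E'
from h import *
im=get_image("wrist"); cv2.imwrite("pics/c1.png",im["color"])
E
```

```text
[('time', np.float64(19.35)), ('eef_pos', array([ 0.5414, -0.1215,  0.1198])), ('tcp_rot', array([-179.9862,    0.0747,   14.2493])), ('width', np.float64(0.069)), ('finger_force', np.float64(0.0)), ('wrist_force', array([ 0.9681,  0.4575, -0.6969])), ('joint_positions', array([ -5.0833,  35.0022,  16.2663, 109.0705, -15.0787,  38.0646,
       -55.4039]))]
```

View pics/c1.png

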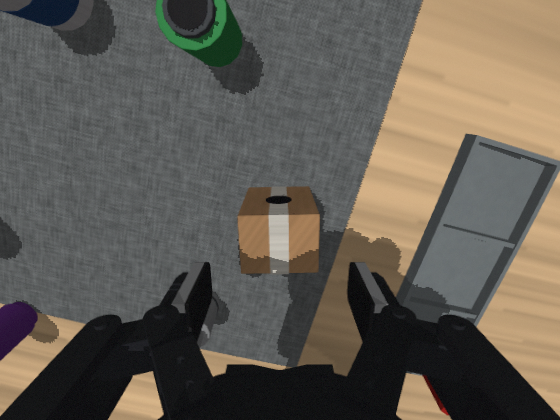

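The carton is centred between the fingers at (279,230), with its long side along the closing line and its faces square to the image. I descend and grip.

>>> arm_command --pt "0 0 1.5 0 0 0" --pt "0 0 3.8 0 0 0" --pt "0 0 6 0 0 0" --pt "0 0 7.5 0 0 0" --pt "0 0 8 0 0 0"

```text
time: 19.9
eef_pos: [0.5417, -0.1211, 0.0395]
tcp_rot: [-180.0, 0.1, 14.3]
wrist_force: [-0.2, 0.6, 0.5]
width: 0.0689
finger_force: 0.0
```

>>> arm_command --pt "0 0 0 0 0 0" --pt "0 0 0 0 0 0" --pt "0 0 0 0 0 0" --pt "0 0 0 0 0 0" --pt "0 0 0 0 0 0" --jaw 4.2 --newtons 35

```text
time: 20.4
eef_pos: [0.5424, -0.121, 0.0409]
tcp_rot: [180.0, -0.1, 14.3]
wrist_force: [-1.1, 1.0, 7.8]
width: 0.0494
finger_force: 37.3
```

>>> arm_command --pt "0 0 0 0 0 0" --pt "0 0 -0.3 0 0 0" --pt "0 0 -1.5 0 0 0" --pt "0 0 -4 0 0 0" --pt "0 0 -7 0 0 0"

```text
time: 20.9
eef_pos: [0.5414, -0.121, 0.1113]
tcp_rot: [-180.0, 0.1, 14.3]
wrist_force: [0.1, -0.6, -0.9]
width: 0.0498
finger_force: 36.6
```

```bash
python3 st.py
```

```text
[('time', np.float64(20.9)), ('eef_pos', array([ 0.5414, -0.121 ,  0.1113])), ('tcp_rot', array([-179.9744,    0.0753,   14.2833])), ('width', np.float64(0.0498)), ('finger_force', np.float64(36.6485)), ('wrist_force', array([ 0.0886, -0.5966, -0.862 ])), ('joint_positions', array([ -4.9279,  35.7749,  16.0082, 109.3108, -15.501 ,  37.0784,
       -55.0517]))]
```

>>> arm_command --pt "0.2 2 -1 0 0 3" --pt "0.5 5.8 -1 0 0 6" --pt "1 10.2 -1 0 0 9" --pt "1.4 14.5 -1 0 0 12" --pt "1.7 17.5 -1 0 0 13.9"

```text
time: 21.4
eef_pos: [0.6019, -0.2895, 0.1215]
tcp_rot: [179.9, -0.0, 0.2]
wrist_force: [0.6, 0.6, -0.9]
width: 0.0501
finger_force: 36.8
```

>>> arm_command --pt "0 0 0.5 0 0 0" --pt "0 0 1.5 0 0 0" --pt "0 0 3 0 0 0" --pt "0 0 4 0 0 0" --pt "0 0 4.5 0 0 0"

```text
time: 21.9
eef_pos: [0.6012, -0.2853, 0.0738]
tcp_rot: [-179.9, 0.1, 0.5]
wrist_force: [-0.2, 0.6, -1.2]
width: 0.0496
finger_force: 36.8
```

```bash
python3 st.py;  python3 - <<'E'
from h import *
for n in ("scene","side"):
    im=get_image(n); cv2.imwrite(f"pics/{n}_c.png",im["color"])
a=cv2.imread("pics/scene_c.png")[100:260,100:280]; b=cv2.imread("pics/side_c.png")[60:220,260:440]
cv2.imwrite("pics/c2.png",cv2.resize(np.hstack([a,b]),None,fx=2.2,fy=2.2))
E
```

```text
[('time', np.float64(21.9)), ('eef_pos', array([ 0.6012, -0.2853,  0.0738])), ('tcp_rot', array([-179.9442,    0.0978,    0.4591])), ('width', np.float64(0.0496)), ('finger_force', np.float64(36.7883)), ('wrist_force', array([-0.1768,  0.5869, -1.1955])), ('joint_positions', array([  8.9227,  47.2969,  18.2385,  92.4461, -19.5281,  43.5374,
       -53.5751]))]
```

View pics/c2.png

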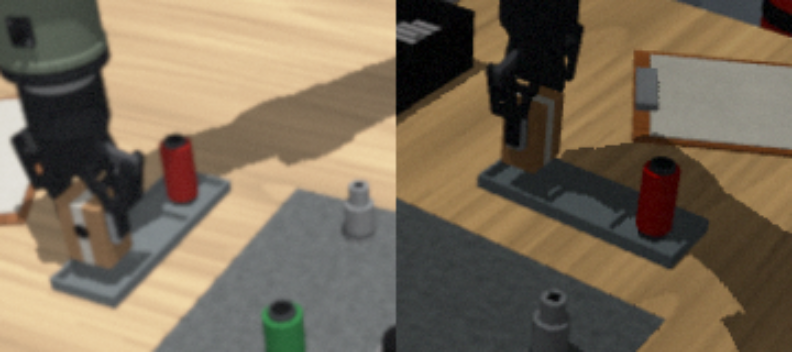

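The carton hangs square over the far grey compartment (left view (95,235), right view (530,135)) and the red socket stands in the near one. I lower the carton and release it.

>>> arm_command --pt "0 0 1 0 0 0" --pt "0 0 2 0 0 0" --pt "0 0 2.7 0 0 0" --pt "0 0 3 0 0 0" --pt "0 0 3 0 0 0"

```text
time: 22.5
eef_pos: [0.6016, -0.2864, 0.0452]
tcp_rot: [-180.0, 0.0, 0.4]
wrist_force: [-0.8, -1.2, -0.8]
width: 0.05
finger_force: 36.8
```

>>> arm_command --pt "0 0 0.1 0 0 0" --pt "0 0 0.1 0 0 0" --pt "0 0 0.1 0 0 0" --pt "0 0 0.1 0 0 0" --pt "0 0 0.1 0 0 0"

```text
time: 23.0
eef_pos: [0.6018, -0.2865, 0.045]
tcp_rot: [-180.0, -0.0, 0.4]
wrist_force: [-5.2, 2.9, 10.8]
width: 0.0496
finger_force: 37.9
```

>>> arm_command --pt "0 0 0 0 0 0" --pt "0 0 0 0 0 0" --pt "0 0 0 0 0 0" --pt "0 0 0 0 0 0" --pt "0 0 0 0 0 0" --jaw 6.7

```text
time: 23.5
eef_pos: [0.6017, -0.2864, 0.0442]
tcp_rot: [180.0, 0.0, 0.4]
wrist_force: [-0.1, -0.6, -0.4]
width: 0.0673
finger_force: 0.0
```

>>> arm_command --pt "0 0 -1 0 0 0" --pt "0 0 -3 0 0 0" --pt "0 0 -6 0 0 0" --pt "0 0 -9.5 0 0 0" --pt "0 0 -12.6 0 0 0"

```text
time: 24.0
eef_pos: [0.6017, -0.2866, 0.1727]
tcp_rot: [180.0, -0.0, 0.4]
wrist_force: [0.0, -0.2, 0.1]
width: 0.0669
finger_force: 0.0
```

```bash
python3 st.py; python3 - <<'E'
from meas import *
ims=[get_image(n) for n in("scene","side")]
def near(c,r,z0,z1):
    o=[]
    for im in ims:
        P=cloud(im);m=(np.hypot(P[...,0]-c[0],P[...,1]-c[1])<r)&(P[...,2]>z0)&(P[...,2]<z1);o.append(P[m])
    return np.vstack(o)
q=near((.602,-.286),.05,.066,.085);print(len(q),cv2.minAreaRect((q[:,:2]*1000).astype(np.float32)),np.percentile(q[:,2],[5,50,95]))
print("key",circ(near((.4373,-.0736),.04,.008,.04),.016).x)
E
```

```text
[('time', np.float64(24.0)), ('eef_pos', array([ 0.6017, -0.2866,  0.1727])), ('tcp_rot', array([179.9751,  -0.0435,   0.3816])), ('width', np.float64(0.0669)), ('finger_force', np.float64(0.0)), ('wrist_force', array([ 0.0345, -0.23  ,  0.0597])), ('joint_positions', array([  7.1525,  40.2756,  21.297 ,  89.6942, -17.0435,  53.2063,
       -55.5106]))]
636 ((602.3659057617188, -284.6186828613281), (45.343414306640625, 55.72032928466797), 0.9752593636512756) [0.06753659 0.07344185 0.07543564]
key [ 0.43737168 -0.07363204]
```

>>> arm_command --pt "-1.8 -2.4 0 0 0 0" --pt "-4.5 -5.9 0 0 0 0" --pt "-7.3 -9.6 0 0 0 0" --pt "-10.1 -13.3 0 0 0 0" --pt "-12.9 -17 0 0 0 0" --jaw 5.2

```text
time: 24.6
eef_pos: [0.4701, -0.1161, 0.1705]
tcp_rot: [-180.0, -0.0, 0.4]
wrist_force: [1.4, 1.2, 0.3]
width: 0.0518
finger_force: 0.0
```

>>> arm_command --pt "-2.4 -3.1 0 0 0 0" --pt "-3.4 -4.4 0.5 0 0 0" --pt "-3.4 -4.4 3 0 0 0" --pt "-3.4 -4.4 5.5 0 0 0" --pt "-3.4 -4.4 6.3 0 0 0"

```text
time: 25.1
eef_pos: [0.4364, -0.0734, 0.106]
tcp_rot: [-180.0, 0.1, 0.4]
wrist_force: [-0.1, -0.4, 0.2]
width: 0.052
finger_force: 0.0
```

>>> arm_command --pt "0 0 1 0 0 0" --pt "0 0 3 0 0 0" --pt "0 0 5 0 0 0" --pt "0 0 6.5 0 0 0" --pt "0 0 7 0 0 0"

```text
time: 25.6
eef_pos: [0.437, -0.0737, 0.0366]
tcp_rot: [-180.0, 0.1, 0.4]
wrist_force: [-0.3, -0.7, 0.4]
width: 0.052
finger_force: 0.0
```

>>> arm_command --pt "0 0 0 0 0 0" --pt "0 0 0 0 0 0" --pt "0 0 0 0 0 0" --pt "0 0 0 0 0 0" --pt "0 0 0 0 0 0" --jaw 2.4 --newtons 50

```text
time: 26.1
eef_pos: [0.4377, -0.0735, 0.038]
tcp_rot: [180.0, -0.1, 0.4]
wrist_force: [-1.1, 0.8, 9.5]
width: 0.0305
finger_force: 50.1
```

>>> arm_command --pt "0 0 0 0 0 0" --pt "0 0 -0.3 0 0 0" --pt "0 0 -1.5 0 0 0" --pt "0 0 -4 0 0 0" --pt "0 0 -7 0 0 0"

```text
time: 26.6
eef_pos: [0.4366, -0.0736, 0.1084]
tcp_rot: [-180.0, 0.1, 0.4]
wrist_force: [0.6, 0.3, -2.0]
width: 0.0308
finger_force: 49.7
```

```bash
python3 st.py; python3 - <<'E'
from h import *
a=get_image("scene")["color"][120:280,200:340]; b=get_image("side")["color"][100:260,260:420]
cv2.imwrite("pics/k.png",cv2.resize(np.hstack([a,b]),None,fx=2.5,fy=2.5))
E
```

```text
[('time', np.float64(26.6)), ('eef_pos', array([ 0.4366, -0.0736,  0.1084])), ('tcp_rot', array([-179.993 ,    0.0815,    0.3741])), ('width', np.float64(0.0308)), ('finger_force', np.float64(49.7497)), ('wrist_force', array([ 0.5528,  0.3325, -2.0363])), ('joint_positions', array([-12.5547,  29.1053,  18.7285, 125.6498, -19.431 ,  28.003 ,
       -68.3672]))]
```

View pics/k.png

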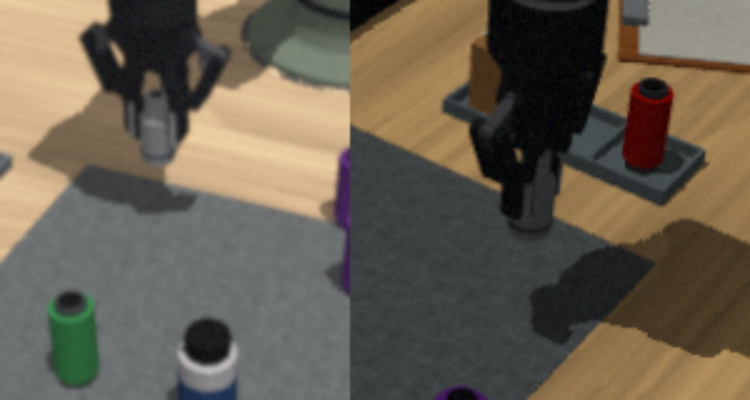

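The key is held upright and clear of the mat (left view (158,130), right view (532,200)). Next it goes to the middle grey compartment.

>>> arm_command --pt "0.3 0.8 -3 0 0 0" --pt "1.2 3 -6 0 0 0" --pt "2.6 6.4 -6.3 0 0 0" --pt "4.1 10 -6.3 0 0 0" --pt "5.6 13.6 -6.3 0 0 0"

```text
time: 27.2
eef_pos: [0.4946, -0.2102, 0.1709]
tcp_rot: [-180.0, -0.0, 0.4]
wrist_force: [0.6, 0.8, -2.2]
width: 0.0303
finger_force: 50.2
```

>>> arm_command --pt "1.3 3 0 0 0 0" --pt "2.5 5.8 0 0 0 0" --pt "3.1 7.3 0 0 0 0" --pt "3.3 7.7 0 0 0 0" --pt "3.3 7.7 0 0 0 0"

```text
time: 27.7
eef_pos: [0.5274, -0.2858, 0.1701]
tcp_rot: [-180.0, 0.0, 0.4]
wrist_force: [0.5, 1.6, -2.3]
width: 0.0304
finger_force: 50.2
```

>>> arm_command --pt "0 0 2 0 0 0" --pt "0 0 5 0 0 0" --pt "0 0 8 0 0 0" --pt "0 0 9.5 0 0 0" --pt "0 0 10 0 0 0"

```text
time: 28.2
eef_pos: [0.5271, -0.2848, 0.0692]
tcp_rot: [-179.9, 0.1, 0.4]
wrist_force: [0.0, -0.9, -1.0]
width: 0.0305
finger_force: 50.2
```

>>> arm_command --pt "0 0 1 0 0 0" --pt "0 0 2 0 0 0" --pt "0 0 2.6 0 0 0" --pt "0 0 2.8 0 0 0" --pt "0 0 2.8 0 0 0"

```text
time: 28.7
eef_pos: [0.5277, -0.286, 0.0424]
tcp_rot: [-180.0, -0.0, 0.4]
wrist_force: [0.4, -0.1, -1.2]
width: 0.0304
finger_force: 50.3
```

>>> arm_command --pt "0 0 0.1 0 0 0" --pt "0 0 0.1 0 0 0" --pt "0 0 0.1 0 0 0" --pt "0 0 0.1 0 0 0" --pt "0 0 0.1 0 0 0"

```text
time: 29.2
eef_pos: [0.5279, -0.2861, 0.042]
tcp_rot: [180.0, -0.0, 0.4]
wrist_force: [-2.8, 0.8, 6.7]
width: 0.0305
finger_force: 51.2
```

```bash
python3 st.py; python3 - <<'E'
from h import *
a=get_image("scene")["color"][130:260,100:260]; b=get_image("side")["color"][80:210,270:430]
cv2.imwrite("pics/k2.png",cv2.resize(np.hstack([a,b]),None,fx=2.4,fy=2.4))
E
```

```text
[('time', np.float64(29.2)), ('eef_pos', array([ 0.5279, -0.2861,  0.042 ])), ('tcp_rot', array([179.9849,  -0.0456,   0.3913])), ('width', np.float64(0.0305)), ('finger_force', np.float64(51.2086)), ('wrist_force', array([-2.8325,  0.8346,  6.6545])), ('joint_positions', array([ 11.4211,  45.4962,  16.8288, 103.596 , -21.6598,  34.0307,
       -48.0098]))]
```

View pics/k2.png

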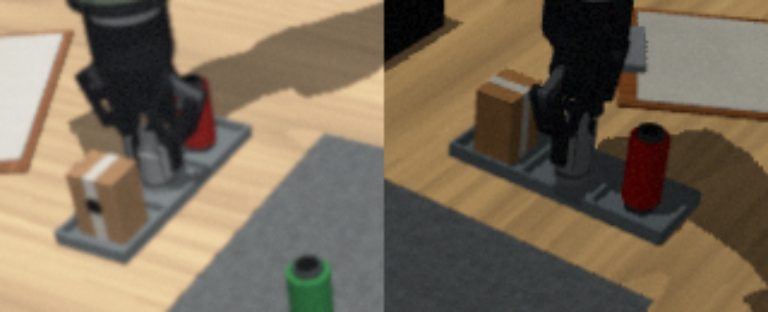

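The key touches the floor of the middle compartment (left view (155,165), right view (573,165)), between the carton and the red socket. I release it, retreat and check everything.

>>> arm_command --pt "0 0 0 0 0 0" --pt "0 0 0 0 0 0" --pt "0 0 0 0 0 0" --pt "0 0 0 0 0 0" --pt "0 0 0 0 0 0" --jaw 5.2

```text
time: 29.8
eef_pos: [0.5277, -0.286, 0.0413]
tcp_rot: [180.0, 0.0, 0.4]
wrist_force: [0.0, 0.1, 0.2]
width: 0.0522
finger_force: 0.0
```

>>> arm_command --pt "0 0 -1 0 0 0" --pt "0 0 -3 0 0 0" --pt "0 0 -7 0 0 0" --pt "0 0 -11 0 0 0" --pt "0 0 -15 0 0 0"

```text
time: 30.3
eef_pos: [0.5274, -0.2859, 0.1936]
tcp_rot: [180.0, -0.0, 0.4]
wrist_force: [0.4, 0.2, 0.0]
width: 0.052
finger_force: 0.0
```

>>> arm_command --pt "1 -3 0 0 0 0" --pt "2 -7 0 0 0 0" --pt "3 -11 0 0 0 0" --pt "4 -15 0 0 0 0" --pt "5 -18 0 0 0 0"

```text
time: 30.8
eef_pos: [0.5767, -0.1029, 0.1921]
tcp_rot: [-180.0, -0.0, 0.5]
wrist_force: [0.2, -0.2, 0.7]
width: 0.0519
finger_force: 0.0
```

>>> arm_command --pt "1 -4 0 0 0 0" --pt "1 -7 0 0 0 0" --pt "1 -9 0 0 0 0" --pt "1 -10 0 0 0 0" --pt "1 -10 0 0 0 0"

```text
time: 31.3
eef_pos: [0.5857, -0.0046, 0.1917]
tcp_rot: [-180.0, -0.0, 0.5]
wrist_force: [-0.6, -1.2, 1.0]
width: 0.0518
finger_force: 0.0
```

```bash
for a in ".5277 -.286 .016 .02 .045" ".454 -.286 .018 .025 .065" ".588 .2723 .018 .025 .065" ".515 .2668 .0245 .02 .065" ".6547 -.0485 .018 .02 .07" ".6585 .0656 .022 .02 .07"; do python3 chk.py $a | sed -n '1p;2p;$p'; done; python3 - <<'E'
from h import *
cv2.imwrite("pics/end.png",get_image("scene")["color"])
E
```

```text
261 centre [ 0.5273 -0.2859]
0.02 [ 0.5272 -0.2859] 109
top 0.0715
479 centre [ 0.4542 -0.2861]
0.025 [ 0.4539 -0.286 ] 114
top 0.0856
717 centre [0.5879 0.2722]
0.025 [0.5878 0.2723] 167
top 0.0856
869 centre [0.5152 0.2668]
0.02 [0.5152 0.267 ] 149
top 0.076
712 centre [ 0.6546 -0.0484]
0.02 [ 0.6546 -0.0486] 131
top 0.0824
975 centre [0.6584 0.0655]
0.02 [0.6584 0.0655] 191
top 0.0919
```

View pics/end.png

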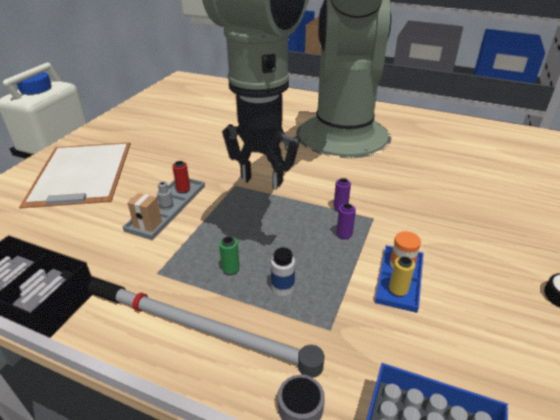

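The final picture shows red (181,178), key (164,195) and carton (145,212) in the grey tray, and tub (406,248) and yellow (401,276) in the blue tray. Green (230,255), the can (283,270) and the purples (343,195) and (346,221) have not moved. Each tray item's measured top is 4 mm higher than on the bench, so all stand on the tray floors.

```bash
python3 -c "from plant import finish_job; print(finish_job())"
```

```text
the job is handed in; nothing more can be done
None
```

The job is handed in at about 32 s: the yellow socket and tub stand in the blue tray, the red socket, carton and key stand in the grey tray, and the green socket, spray can and purple look-alikes are where they were.

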